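# Right the fallen sample bottle and close the feed slide

## Robot

A 6-joint arm with a two-finger parallel gripper is mounted at the origin on the work surface. World frame = base frame: x ahead of the robot, y to its left, z up, the work surface at z = 0. Lengths are in m, angles in rad, forces in N, time in s.
With the tool pointing down it reaches from about 0.225 to 0.875 m from the base axis. Payload 3.4 kg.
Tool frame: the origin (TCP) lies at the very end of the fingers, on their centre line; the grasp point (between the pads) lies manip.grip_point_offset behind it (manip.grip_point_offset is the distance from the TCP to the grasp point, in m); z points along the fingers, y is the line along which they close (so a half turn about z gives the same grasp; the last joint's range is limited). The gripper opens to 85 mm and grips with 20 to 120 N. Pads are 22 mm wide; open, the fingers measure 114 mm over their backs; the gripper's body (76 mm by 85 mm) begins 54 mm behind the grasp point. The pads swing forward as they close: fully open they stand 13 mm farther back than shut.
Start: joints at [-1.336, 0.276, 1.505, -0, 1.361, -0.121], TCP at [0.2, -0.539, 0.231] pointing down, gripper open.
Joint ranges: [-2.89, 2.89], [-0.75, 2.08], [0.22, 2.7], [-1.18, 4.32], [0.11, 2.71], [-2.7, 2.7]. Speed limits (rad/s): [2.57, 2.57, 3.14, 3.14, 3.14, 3.14].

## Interface

Orientations are given as a unit quaternion [w, x, y, z].
In Python, from rig import manip gives the robot as it stands.
- The arm moves only by the shell command python3 -m pendant 'ROWS' [FORCE]. ROWS is JSON, a list of rows, each an object of numbers: "jaw": the opening, from -1 (shut) to 1 (fully open); "tx", "ty", "tz": the shift along the world's x, y, z in cm; "ax", "ay", "az": the turn, a rotation vector about the world's x, y, z in degrees. In form: [{"jaw": .., "tx": .., "ty": .., "tz": .., "ax": .., "ay": .., "az": ..}, ...]. A call has 1 to 10 rows; each row is the pose to reach, as a shift and turn from the pose commanded when the call began; what a row does not reach only later rows make up. A row lasts 1/8 s, in which the tool goes at most 62.5 mm and 10.7 degrees, less where a joint would pass 70% of its speed; a pose out of reach is approached as far as the arm can. A call with a gripper value outside its range is refused whole. The fingers move at their own pace and stop on an object; FORCE is the grip in N (left out, the last holds). Time passes only in rows, so rows that repeat a pose let the fingers close. It gives the time, the measured TCP pose, the force, the opening and the grip force at its end, in the units of the state.
- manip.get_state(): the state, without advancing time (a new reading comes with each control period).
- manip.get_image(name): name is "scene" or "top" or "wrist"; returns a dict with "pixels" (480x640x3 uint8, blue, green, red), "depth" (480x640 float32, m along the optical axis (not along the pixel's ray), 0 where there is no reading), "fx", "fy", "cx", "cy" (pixels), "pose" (4x4, takes a point from camera to world coordinates). Camera axes: x right, y down, z forward; pixel columns grow to the right and rows downward; lengths in m; the calibration is good to about 2 mm. A picture is of the moment at which its call begins.
- manip.sign_off(): hands the job in; it is judged then, once.
The state is a dict: "clock": time; "qpos": joint angles; "qd": joint speeds; "effort": joint torques, N m; "position": TCP position; "ee_rot": TCP orientation; "contact_force": force on the tool from outside, world axes, zero at the start; "moment": the same for the moment, N m; "width": finger opening in m; "gripper_force": force on a finger pad.
Only numpy, scipy, OpenCV 4.12 (cv2) and the standard library are available. Lean on these libraries where they do the work, as an engineer would, in place of code of your own. Each camera call takes 0.05 s, during which the arm holds its last target. There are 200 camera calls.

## Task

One sample bottle has fallen over in the penetrometer's feed magazine. Stand it up again in the lane, between its two neighbours, and only then push the red slide grip all the way to its end stop so that the closed-up row of standing bottles is clamped against the yellow pad; press the slide home gently, without ramming it, and leave the other things on the magazine and the bench where they are.

Things in the scene. Friction and masses are not known exactly. Their poses are not given: they have to be found in the camera images.
- magazine: fixed cream plate, x -113 to 137, y -260 to 210 mm, 16 thick; origin on the bench. Lane along its y at x = 0: floor z 16 mm, guide rails with inner faces at x +-30, 6 thick, tops z 26, y -230 to 190; dark end wall y 193 to 207, z to 76. Slide track at x -85 (robot's side).
- slide (a joint): travel of the feed slide along magazine +y, m: 0 open, 0.206 at its end stop; rubs with 4.5 N, stays where left. Red upright tab 32 (x) x 16 (y) mm, z 33 to 90, at magazine x -85, y = -220 mm + travel, on a black shoe 40 x 50 mm (z 22 to 34). A bracket joins it to the aluminium pusher plate in the lane (52 wide, z 18 to 68), front face at y = -190 mm + travel.
- slide_grip (a point): centre of the top of the red grip tab, 90 mm above the bench; push the tab's rear (-y) face, 8 mm behind this point
- end_stop (a point): rear face of the black end stop block (46 mm wide, 16 mm thick, top at z 50 mm) across the slide track; the shoe, reaching 25 mm ahead of the tab centre, meets it
- clamp (a joint): travel of the yellow sprung clamp pad at the lane's +y end, in m: 0 at rest (its face at magazine y = 170 mm, 54 mm wide, z 18 to 68 mm), up to 0.012 pressed towards +y; the spring gives 1.5 to 3 N. With three bottles standing in a closed row and the slide home it reads about 0.008.
- rear_bottle: square white sample bottle with blue ball stopper and label band: body 54 x 54 x 88 mm, the ball 34 mm in diameter, its centre 103 mm above the underside; 120 mm tall in all, about 0.2 kg. Origin at the centre of the underside, z axis towards the ball. It stands in the lane next to the pusher plate.
- tipped_bottle: square white sample bottle with orange ball stopper and label band: body 54 x 54 x 88 mm, the ball 34 mm in diameter, its centre 103 mm above the underside; 120 mm tall in all, about 0.2 kg. Origin at the centre of the underside, z axis towards the ball. It lies in the lane on one of its flat sides, its ball towards the magazine's +y, between the other two.
- front_bottle: square white sample bottle with green ball stopper and label band: body 54 x 54 x 88 mm, the ball 34 mm in diameter, its centre 103 mm above the underside; 120 mm tall in all, about 0.2 kg. Origin at the centre of the underside, z axis towards the ball. It stands in the lane near the yellow pad.
- cup_a: bystander: steel sample cup, 48 mm across, 38 mm high, standing on the magazine plate behind the lane (magazine x about 103 mm); origin at the underside
- cup_b: bystander: a second steel sample cup like cup_a
- glass_dish: bystander: round glass dish, 130 mm across, 70 mm high, on the bench beside the magazine; origin at the underside
- solvent_jar: bystander: amber jar, 68 mm across, 100 mm high, on the bench; origin at the underside
- mug: bystander: white mug, 80 mm across, 90 mm high, on the bench; origin at the underside
- spatula: bystander: spatula with wooden handle, 200 mm long, lying on the bench; origin at its underside
Not all that is in view belongs to the job. Leave any pink or purple look-alike of the tipped_bottle alone.

How it is judged:
On the way, in this order (a step that is already met when the one before it is completed fails the run):
1. the tipped bottle stands upright in the lane let go, before the slide is pushed (angle between tipped_bottle's own z axis and vertical below 0.1 rad and x of tipped_bottle in the frame of magazine between -0.008 and 0.008 m and z of tipped_bottle in the frame of magazine between 0.012 and 0.02 m and contact force between the fingers and tipped_bottle below 0.1 N and linear speed of tipped_bottle below 0.03 m/s and value of joint slide below 0.06 m), for 0.2 s.
2. the slide is at its end stop (value of joint slide above 0.204 m), for 0.2 s.
At the end, for the whole second after the job is handed in: Slide within 2 mm of its end stop, clamp pad pressed in over 4 mm; all three bottles stand at rest on the lane floor, upright within 0.1 rad, within 8 mm of its middle line; along magazine y the blue one is below 70 mm, the orange one at 80 to 114, the green one above 130 (value of joint slide above 0.204 m and value of joint clamp above 0.004 m and angle between each of rear_bottle, tipped_bottle, front_bottle's own z axis and vertical below 0.1 rad and x of rear_bottle in the frame of magazine between -0.008 and 0.008 m and z of rear_bottle in the frame of magazine between 0.012 and 0.02 m and x of tipped_bottle in the frame of magazine between -0.008 and 0.008 m and z of tipped_bottle in the frame of magazine between 0.012 and 0.02 m and x of front_bottle in the frame of magazine between -0.008 and 0.008 m and z of front_bottle in the frame of magazine between 0.012 and 0.02 m and linear speed of each of rear_bottle, tipped_bottle, front_bottle below 0.02 m/s and y of tipped_bottle in the frame of magazine between 0.08 and 0.114 m and y of rear_bottle in the frame of magazine below 0.07 m and y of front_bottle in the frame of magazine above 0.13 m); the robot touches nothing.
It fails at once if the fingers press on the magazine or its slide with more than 35 N (ramming) (contact force between the fingers and magazine above 35 N).
It fails at once if a bystander is moved more than 30 mm (distance of any of cup_a, cup_b, glass_dish, solvent_jar, mug, spatula from where it was at the start of the episode above 0.03 m).
It also fails if it takes over 56 s, if anything falls off the work surface, if the arm or the gripper's body presses on something with over 40 N, if the wrist force passes 120 N, or if a joint passes its speed limit or range.

## Working session

There is one attempt and no reset: what is moved stays moved. The work goes in short steps, Python scripts to look and compute and a shell command to move; the robot and the scene stay as the last step left them, time stands still between calls to the robot, and variables do not carry over. Pictures are saved under pics/ and viewed, at most 10 in all, crops included, and the job is handed in when it is done.

```bash
mkdir -p pics; cat > h.py <<'E'
from rig import manip
import numpy as np, cv2
def snap(n,f):
    im=manip.get_image(n); cv2.imwrite('pics/%s.png'%f,im['pixels']); np.savez('%s.npz'%f,**im); return im
def pt(im,u,v,r=1):
    d=im['depth'][v-r:v+r+1,u-r:u+r+1]; z=np.median(d[d>0])
    p=np.array([(u-im['cx'])/im['fx']*z,(v-im['cy'])/im['fy']*z,z,1]); return (im['pose']@p)[:3]
E
python3 - <<'E'
from h import *
snap('top','top1'); snap('scene','scene1')
s=manip.get_state(); print(s['position'],s['ee_rot'],manip.grip_point_offset,s['clock'],s['width'])
E
```

```text
[ 0.20017549 -0.53853893  0.2305243 ] [-8.15508391e-04  9.84219839e-01  1.76948130e-01 -5.33759639e-05] 0.0187 0.1 0.08515235775015567
```

View pics/top1.png

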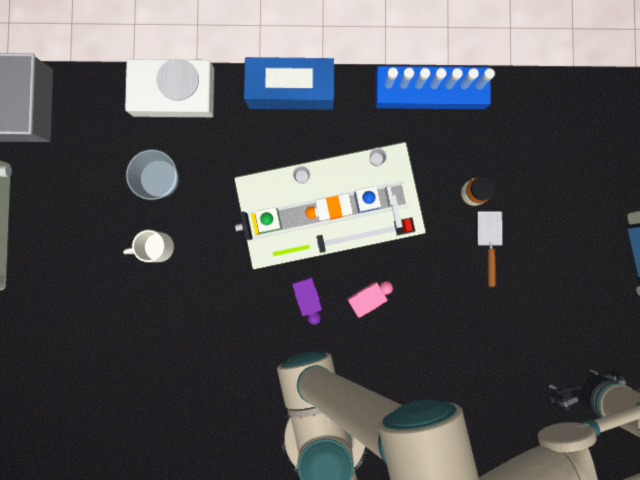

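View pics/scene1.png

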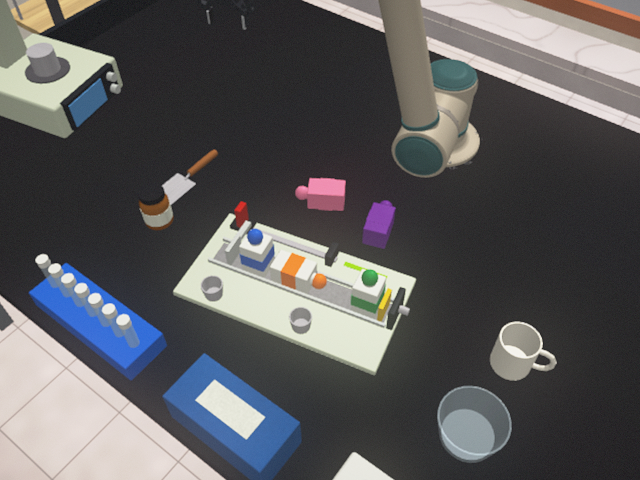

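The top view shows the magazine with corners near (236,178), (406,143), (425,233) and (253,269). Three things could be the tipped bottle: orange at (327,208), pink at (368,300) and purple at (307,298). Orange fits, because it has an orange band and ball and lies in the lane between blue (369,198) and green (267,219). The red tab is at (408,225). I'll confirm with an enlarged crop and measure.

```bash
cat >> h.py <<'E'
def cloud(im):
    v,u=np.mgrid[:480,:640]; z=im['depth']
    P=np.stack([(u-im['cx'])/im['fx']*z,(v-im['cy'])/im['fy']*z,z,np.ones_like(z)],-1)
    return (P@im['pose'].T)[...,:3]
E
python3 - <<'E'
from h import *
im=dict(np.load('top1.npz')); C=cloud(im); px=im['pixels'].astype(int)
hsv=cv2.cvtColor(im['pixels'],cv2.COLOR_BGR2HSV)
print('fx',im['fx'],im['pose'][:3,3])
roi=np.zeros((480,640),bool); roi[135:275,230:430]=1
m=roi&(abs(C[...,2]-.016)<.006)&(px.min(-1)>120)
m=cv2.morphologyEx(m.astype(np.uint8),cv2.MORPH_OPEN,np.ones((3,3)))>0
Q=(C[m][:,:2]*1000).astype(np.float32)
r=cv2.minAreaRect(Q); print('rect',r); b=cv2.boxPoints(r); print(b)
for n,(u,v) in dict(tab=(408,225),blue=(369,198),green=(267,219),oball=(312,213),oband=(335,207),owhite=(323,209),cupa=(377,156),cupb=(302,174),stop=(321,243)).items(): print(n,(pt(im,u,v)*1000).round(1))
def seg(n,lo,hi,box):
    x0,y0,x1,y1=box; k=np.zeros((480,640),bool);k[y0:y1,x0:x1]=1
    k&=cv2.inRange(hsv,lo,hi)>0
    P=C[k]*1000; print(n,k.sum(),P.mean(0).round(1),P.min(0).round(1),P.max(0).round(1))
seg('red',(0,150,60),(5,255,255),(395,210,420,240)); seg('blue',(105,120,40),(125,255,255),(355,185,382,212)); seg('green',(50,120,40),(80,255,255),(255,205,280,232)); seg('orange',(8,150,60),(20,255,255),(300,195,350,225))
c=im['pixels'][135:275,225:435]; cv2.imwrite('pics/crop1.png',cv2.resize(c,None,fx=3.8,fy=3.8,interpolation=cv2.INTER_CUBIC))
E
```

```text
fx 531.7783029967688 [0.45376774 0.00975472 1.42669537]
rect ((611.94189453125, -8.5360107421875), (250.2953643798828, 469.4410705566406), 12.327032089233398)
[[ 439.56873  194.0551 ]
 [ 539.7903  -264.56302]
 [ 784.31506 -211.12712]
 [ 684.0935   247.491  ]]
tab [ 553.9 -206.5   89.2]
blue [ 616.2 -104.   132.6]
green [562.5 144.6 134.9]
oball [585.7  36.7  55.5]
oband [600.3 -22.4  68.7]
owhite [595.    8.4  68.2]
cupa [ 743.5 -135.    19.7]
cupb [693.5  65.1  18.1]
stop [508.4  12.9  49.2]
red 104 [ 553.  -202.3   94.7] [ 453.8 -225.9   33.8] [ 573.8    9.8 1426.7]
blue 126 [ 617.4 -101.3  138.4] [ 453.8 -117.    61.4] [ 634.1    9.8 1426.7]
green 113 [564.3 146.8 130.8] [550.7 132.9 121.7] [577.8 160.  139.7]
orange 364 [596.5  -3.1  68.8] [453.8 -38.2  39.7] [ 628.7   52.4 1426.7]
```

View pics/crop1.png

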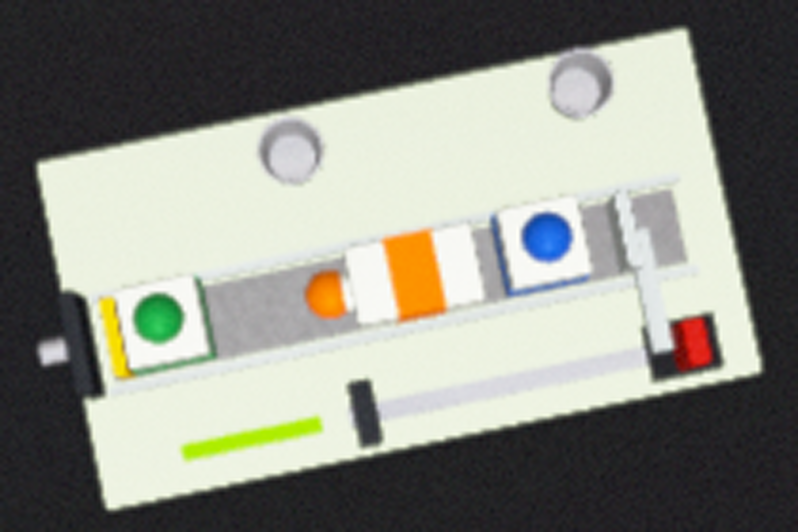

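The crop confirms it: the orange-banded bottle lies in the lane at crop (415,275), its ball at (328,295) towards the yellow pad. Next I'll refine its position in the magazine frame and work out the approach.

```bash
cat >> h.py <<'E'
from scipy.spatial.transform import Rotation as R
YAW=np.deg2rad(12.33); RM=R.from_euler('z',YAW).as_matrix(); O=np.array([.5949,.0133,0])
def tomag(p): return (np.asarray(p)-O)@RM
def tow(p): return RM@np.asarray(p)+O
def tool():
    s=manip.get_state(); q=s['ee_rot']; return np.array(s['position']),R.from_quat([q[1],q[2],q[3],q[0]])
def plan(grasp_mag,theta,yaw0=None):
    """shift (cm) and rotvec (deg) to put the grasp point at grasp_mag (m), tool tilted theta deg about mag x"""
    p,r=tool(); y=RM[:,0]; G=R.from_rotvec(np.deg2rad(theta)*RM[:,0])
    z=np.array([0,0,-1.]); best=None
    for sg in (1,-1):
        B=R.from_matrix(np.c_[np.cross(sg*y,z),sg*y,z]); T=G*B; rv=(T*r.inv()).as_rotvec(degrees=True)
        if best is None or np.linalg.norm(rv)<np.linalg.norm(best[1]): best=(T,rv)
    T,rv=best; tcp=tow(grasp_mag)+T.as_matrix()[:,2]*manip.grip_point_offset
    return ((tcp-p)*100).round(2),rv.round(1),tcp.round(4)
E
python3 - <<'E'
from h import *
im=dict(np.load('top1.npz')); C=cloud(im); C[im['depth']==0]=9; M=tomag(C)*1000
def bx(n,xl,yl,zl):
    k=(M[...,0]>xl[0])&(M[...,0]<xl[1])&(M[...,1]>yl[0])&(M[...,1]<yl[1])&(M[...,2]>zl[0])&(M[...,2]<zl[1])
    P=M[k]; print(n,k.sum(),np.percentile(P,3,0).round(1),np.percentile(P,97,0).round(1)); return P
P=bx('tip',(-40,40),(-90,60),(64,76)); print(cv2.minAreaRect(P[:,:2].astype(np.float32)))
bx('ball',(-30,30),(12,60),(40,64))
for n,y in (('blue',(-160,-85)),('green',(100,169))):
    P=bx(n,(-40,40),y,(98,112)); print(cv2.minAreaRect(P[:,:2].astype(np.float32)))
    bx(n+' ball',(-40,40),y,(120,142))
bx('tab',(-110,-60),(-240,-180),(82,96)); bx('wall',(-60,60),(180,215),(70,82)); bx('stop',(-120,-60),(-20,40),(44,56)); bx('pusher',(-40,40),(-230,-160),(62,74))
bx('dish',(0,200),(240,420),(60,80));bx('railL',(-45,45),(45,100),(23,29))
print(plan([0,-.018,.13],-45),plan([0,-.018,.052],-45))
E
```

```text
tip 677 [-25.9 -73.3  64.5] [24.9  8.5 74.2]
((-0.22666358947753906, -32.4855842590332), (87.55374145507812, 55.05801773071289), 89.64015197753906)
ball 132 [-15.3  13.1  44.8] [13.7 40.7 60.9]
blue 306 [ -26.4 -145.2   98.9] [ 25.1 -93.8 108.1]
((-0.5651988983154297, -119.51937103271484), (53.99384307861328, 54.18717575073242), 0.011179042980074883)
blue ball 137 [ -14.8 -133.6  122.3] [  12.7 -104.9  136.8]
green 294 [-26.3 112.2  98.7] [ 25.3 163.8 108.2]
((-0.22756385803222656, 138.0430450439453), (54.11647033691406, 53.910499572753906), 89.09396362304688)
green ball 144 [-15.5 124.1 121.6] [ 13.8 151.5 136.7]
tab 80 [-100.1 -212.6   83.1] [ -70.3 -198.    93.5]
wall 142 [-33.5 193.3  70.7] [ 32.8 206.4  80.4]
stop 105 [-106.8   11.7   45. ] [-64.3  27.   53.6]
pusher 78 [ -24.2 -185.2   62.6] [  23.9 -175.8   73. ]
dish 110 [  5.4 346.   62.2] [194.1 416.5  76. ]
railL 73 [-35.9  47.9  23.2] [35.6 98.4 28.7]
(array([ 40.14,  52.13, -11.37]), array([-43. ,  23.4,  77.4]), array([ 0.6016, -0.0172,  0.1168])) (array([ 40.14,  52.13, -19.17]), array([-43. ,  23.4,  77.4]), array([ 0.6016, -0.0172,  0.0388]))
```

```bash
python3 -m pendant '[{"jaw":1,"tx":3,"ty":5,"tz":2},{"jaw":1,"tx":40.1,"ty":52.1,"tz":2,"ax":-43,"ay":23.4,"az":77.4},{"jaw":1,"tx":40.1,"ty":52.1,"tz":2,"ax":-43,"ay":23.4,"az":77.4},{"jaw":1,"tx":40.1,"ty":52.1,"tz":2,"ax":-43,"ay":23.4,"az":77.4},{"jaw":1,"tx":40.1,"ty":52.1,"tz":2,"ax":-43,"ay":23.4,"az":77.4},{"jaw":1,"tx":40.1,"ty":52.1,"tz":2,"ax":-43,"ay":23.4,"az":77.4},{"jaw":1,"tx":40.1,"ty":52.1,"tz":2,"ax":-43,"ay":23.4,"az":77.4},{"jaw":1,"tx":40.1,"ty":52.1,"tz":2,"ax":-43,"ay":23.4,"az":77.4},{"jaw":1,"tx":40.1,"ty":52.1,"tz":2,"ax":-43,"ay":23.4,"az":77.4},{"jaw":1,"tx":40.1,"ty":52.1,"tz":2,"ax":-43,"ay":23.4,"az":77.4}]'
python3 -c "
from h import *
print(plan([0,-.018,.052],-45), manip.get_state()['qpos'])"
```

```text
(array([ 40.14,  52.13, -19.17]), array([-43. ,  23.4,  77.4]), array([ 0.6016, -0.0172,  0.0388])) [-1.33600049e+00  2.76540675e-01  1.50599854e+00 -1.41168527e-05
  1.36068788e+00 -1.20970889e-01]invalid input at $[0]: expected keys jaw, tx, ty, tz, ax, ay, az
```

All keys are needed in every row.

```bash
python3 -m pendant '[{"jaw":1,"tx":3,"ty":5,"tz":2,"ax":0,"ay":0,"az":0},{"jaw":1,"tx":40.1,"ty":52.1,"tz":2,"ax":-43,"ay":23.4,"az":77.4},{"jaw":1,"tx":40.1,"ty":52.1,"tz":2,"ax":-43,"ay":23.4,"az":77.4},{"jaw":1,"tx":40.1,"ty":52.1,"tz":2,"ax":-43,"ay":23.4,"az":77.4},{"jaw":1,"tx":40.1,"ty":52.1,"tz":2,"ax":-43,"ay":23.4,"az":77.4},{"jaw":1,"tx":40.1,"ty":52.1,"tz":2,"ax":-43,"ay":23.4,"az":77.4},{"jaw":1,"tx":40.1,"ty":52.1,"tz":2,"ax":-43,"ay":23.4,"az":77.4},{"jaw":1,"tx":40.1,"ty":52.1,"tz":2,"ax":-43,"ay":23.4,"az":77.4},{"jaw":1,"tx":40.1,"ty":52.1,"tz":2,"ax":-43,"ay":23.4,"az":77.4},{"jaw":1,"tx":40.1,"ty":52.1,"tz":2,"ax":-43,"ay":23.4,"az":77.4}]'
python3 -c "
from h import *
print(plan([0,-.018,.052],-45), manip.get_state()['qpos'])"
```

```text
clock: 1.35
position: [0.5787, -0.0445, 0.2505]
ee_rot: [0.299, 0.577, 0.721, -0.241]
contact_force: [0.6, -0.7, 0.1]
width: 0.0852
gripper_force: 0.0
(array([  2.29,   2.73, -21.17]), array([ 0.2, -0.1, -0.3]), array([ 0.6016, -0.0172,  0.0388])) [ 0.25465967  0.32015237  1.67092241 -0.82517083  1.30284793  0.32655213]
```

```bash
python3 -m pendant '[{"jaw":1,"tx":2.2,"ty":2.7,"tz":-5,"ax":0,"ay":0,"az":0},{"jaw":1,"tx":2.2,"ty":2.7,"tz":-10,"ax":0,"ay":0,"az":0},{"jaw":1,"tx":2.2,"ty":2.7,"tz":-10,"ax":0,"ay":0,"az":0},{"jaw":1,"tx":2.2,"ty":2.7,"tz":-10,"ax":0,"ay":0,"az":0}]'
python3 -c "
from h import *
print(plan([0,-.018,.052],-45))
snap('wrist','w1')"
```

```text
clock: 1.85
position: [0.6009, -0.0206, 0.1529]
ee_rot: [0.3, 0.579, 0.719, -0.24]
contact_force: [-0.3, -0.4, -0.7]
width: 0.0855
gripper_force: 0.0
(array([  0.06,   0.34, -11.41]), array([ 0.1,  0.1, -0. ]), array([ 0.6016, -0.0172,  0.0388]))
```

View pics/w1.png

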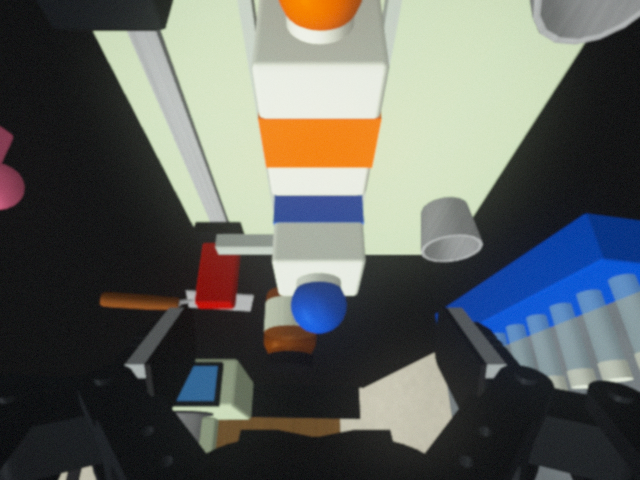

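The wrist view shows the orange bottle centred at column 320, midway between the fingers at columns 155 and 475. I'll descend next.

```bash
python3 -m pendant '[{"jaw":1,"tx":0.1,"ty":0.3,"tz":-4,"ax":0,"ay":0,"az":0},{"jaw":1,"tx":0.1,"ty":0.3,"tz":-7,"ax":0,"ay":0,"az":0},{"jaw":1,"tx":0.1,"ty":0.3,"tz":-10,"ax":0,"ay":0,"az":0},{"jaw":1,"tx":0.1,"ty":0.3,"tz":-11.3,"ax":0,"ay":0,"az":0},{"jaw":1,"tx":0.1,"ty":0.3,"tz":-11.3,"ax":0,"ay":0,"az":0},{"jaw":1,"tx":0.1,"ty":0.3,"tz":-11.3,"ax":0,"ay":0,"az":0}]'
python3 -c "
from h import *
print(plan([0,-.018,.052],-45))"
```

```text
clock: 2.65
position: [0.6024, -0.0171, 0.0401]
ee_rot: [0.3, 0.579, 0.719, -0.239]
contact_force: [0.7, -0.8, -0.8]
width: 0.0857
gripper_force: 0.0
(array([-0.08, -0.01, -0.13]), array([ 0. ,  0.2, -0. ]), array([ 0.6016, -0.0172,  0.0388]))
```

```bash
python3 -m pendant '[{"jaw":-1,"tx":-0.1,"ty":0,"tz":0,"ax":0,"ay":0,"az":0},{"jaw":-1,"tx":-0.1,"ty":0,"tz":0,"ax":0,"ay":0,"az":0},{"jaw":-1,"tx":-0.1,"ty":0,"tz":0,"ax":0,"ay":0,"az":0},{"jaw":-1,"tx":-0.1,"ty":0,"tz":0,"ax":0,"ay":0,"az":0},{"jaw":-1,"tx":-0.1,"ty":0,"tz":0,"ax":0,"ay":0,"az":0},{"jaw":-1,"tx":-0.1,"ty":0,"tz":0,"ax":0,"ay":0,"az":0}]' 50
python3 -c "
from h import *
print(plan([0,-.018,.052],-45))"
```

```text
clock: 3.4
position: [0.601, -0.0169, 0.0394]
ee_rot: [0.3, 0.579, 0.719, -0.239]
contact_force: [-1.0, 3.1, 6.7]
width: 0.0534
gripper_force: 54.3
(array([ 0.05, -0.03, -0.06]), array([ 0.1,  0.2, -0.1]), array([ 0.6016, -0.0172,  0.0388]))
```

```bash
python3 -m pendant '[{"jaw":-1,"tx":0,"ty":0,"tz":2,"ax":0,"ay":0,"az":0},{"jaw":-1,"tx":0,"ty":0,"tz":5,"ax":0,"ay":0,"az":0},{"jaw":-1,"tx":-0.3,"ty":1.37,"tz":7,"ax":8.8,"ay":1.92,"az":0},{"jaw":-1,"tx":-0.6,"ty":2.75,"tz":8,"ax":17.6,"ay":3.84,"az":0},{"jaw":-1,"tx":-0.9,"ty":4.13,"tz":8,"ax":26.4,"ay":5.76,"az":0},{"jaw":-1,"tx":-1.2,"ty":5.5,"tz":8,"ax":35.2,"ay":7.69,"az":0},{"jaw":-1,"tx":-1.5,"ty":6.88,"tz":8,"ax":44,"ay":9.6,"az":0},{"jaw":-1,"tx":-1.5,"ty":6.88,"tz":8,"ax":44,"ay":9.6,"az":0}]'
python3 -c "
from h import *
print(plan([0,.026,.085],45),manip.get_state()['qpos'])"
```

```text
clock: 4.4
position: [0.5853, 0.0494, 0.1179]
ee_rot: [0.001, 0.629, 0.778, -0.0]
contact_force: [-0.8, 0.1, -2.0]
width: 0.0535
gripper_force: 53.4
(array([ 0.12,  0.22, -4.61]), array([44. ,  9.6,  0.3]), array([0.5865, 0.0516, 0.0718])) [-3.34471122e-02  3.76755205e-01  1.65074726e+00 -1.23861946e-03
  1.11305823e+00 -2.43514018e-01]
```

```bash
python3 -m pendant '[{"jaw":-1,"tx":0,"ty":0.1,"tz":0,"ax":8.8,"ay":1.92,"az":0},{"jaw":-1,"tx":0,"ty":0.2,"tz":0,"ax":17.6,"ay":3.84,"az":0},{"jaw":-1,"tx":0,"ty":0.2,"tz":0,"ax":26.4,"ay":5.76,"az":0},{"jaw":-1,"tx":0,"ty":0.2,"tz":0,"ax":35.2,"ay":7.69,"az":0},{"jaw":-1,"tx":0,"ty":0.2,"tz":0,"ax":44,"ay":9.6,"az":0},{"jaw":-1,"tx":0,"ty":0.2,"tz":0,"ax":44,"ay":9.6,"az":0},{"jaw":-1,"tx":0,"ty":0.2,"tz":0,"ax":44,"ay":9.6,"az":0}]'
python3 - <<'E'
from h import *
print(plan([0,.026,.085],45)); p,r=tool(); print(tomag(p-r.as_matrix()[:,2]*.0187))
im=snap('top','top2'); snap('scene','scene2'); C=cloud(im); C[im['depth']==0]=9; M=tomag(C)*1000
hsv=cv2.cvtColor(im['pixels'],cv2.COLOR_BGR2HSV); k=(cv2.inRange(hsv,(8,150,60),(20,255,255))>0)&(abs(M[...,0])<40)&(abs(M[...,1])<100)
P=M[k]; print(k.sum(),np.percentile(P,3,0),np.percentile(P,97,0))
b=cv2.imread('pics/scene2.png')[150:390,150:450]; cv2.imwrite('pics/c2.png',cv2.resize(b,None,fx=2.4,fy=2.4))
E
```

```text
clock: 5.28
position: [0.5847, 0.0545, 0.118]
ee_rot: [-0.297, 0.58, 0.72, 0.239]
contact_force: [-0.4, 0.5, -2.8]
width: 0.0533
gripper_force: 53.5
(array([ 0.18, -0.29, -4.62]), array([ 0.1, -0. , -0. ]), array([0.5865, 0.0516, 0.0718]))
[-0.00110516  0.0292505   0.13122032]
127 [-15.503482    25.37567455 179.32312919] [ 10.20007816  50.24933574 193.47665007]
```

View pics/c2.png

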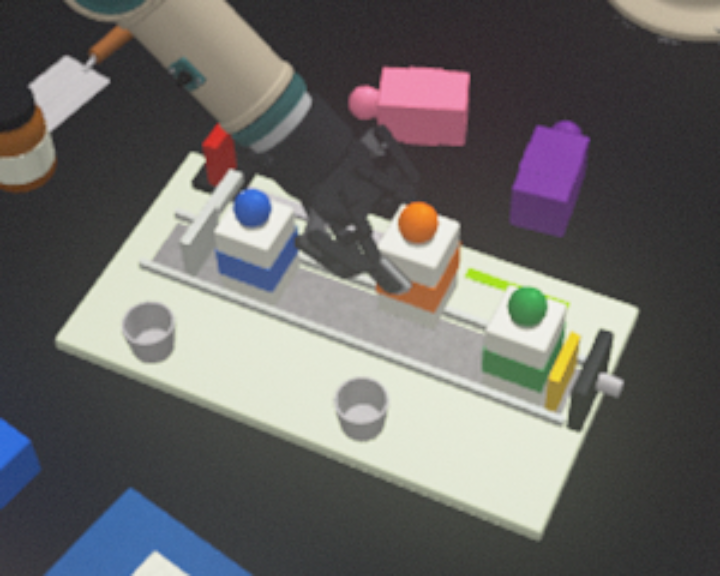

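The crop shows the orange bottle upright in the gripper, its ball at (418,222), between blue (252,208) and green (527,305) with clear space on both sides. I'll lower it.

```bash
python3 -m pendant '[{"jaw":-1,"tx":0.1,"ty":0,"tz":-2,"ax":0,"ay":0,"az":0},{"jaw":-1,"tx":0.1,"ty":0,"tz":-3.5,"ax":0,"ay":0,"az":0},{"jaw":-1,"tx":0.1,"ty":0,"tz":-4.2,"ax":0,"ay":0,"az":0},{"jaw":-1,"tx":0.1,"ty":0,"tz":-4.2,"ax":0,"ay":0,"az":0}]'
python3 -m pendant '[{"jaw":-1,"tx":0,"ty":0,"tz":-0.5,"ax":0,"ay":0,"az":0},{"jaw":-1,"tx":0,"ty":0,"tz":-1,"ax":0,"ay":0,"az":0},{"jaw":-1,"tx":0,"ty":0,"tz":-1.3,"ax":0,"ay":0,"az":0},{"jaw":-1,"tx":0,"ty":0,"tz":-1.3,"ax":0,"ay":0,"az":0}]'
python3 - <<'E'
from h import *
p,r=tool(); print(tomag(p-r.as_matrix()[:,2]*.0187))
E
```

```text
clock: 5.88
position: [0.586, 0.0538, 0.0755]
ee_rot: [-0.298, 0.58, 0.719, 0.24]
contact_force: [0.1, 0.1, -1.1]
width: 0.0536
gripper_force: 53.5
clock: 6.38
position: [0.5862, 0.0537, 0.0632]
ee_rot: [-0.298, 0.58, 0.719, 0.241]
contact_force: [0.0, 0.4, -1.3]
width: 0.0533
gripper_force: 53.5
[0.00013692 0.02805167 0.07637269]
```

```bash
python3 -m pendant '[{"jaw":-1,"tx":0,"ty":0,"tz":-0.1,"ax":0,"ay":0,"az":0},{"jaw":-1,"tx":0,"ty":0,"tz":-0.2,"ax":0,"ay":0,"az":0},{"jaw":-1,"tx":0,"ty":0,"tz":-0.2,"ax":0,"ay":0,"az":0}]'
```

```text
clock: 6.75
position: [0.5865, 0.0536, 0.0617]
ee_rot: [-0.298, 0.58, 0.719, 0.241]
contact_force: [0.5, -0.9, 0.1]
width: 0.0537
gripper_force: 53.8
```

```bash
python3 -m pendant '[{"jaw":1,"tx":0,"ty":0,"tz":0,"ax":0,"ay":0,"az":0},{"jaw":1,"tx":0,"ty":0,"tz":0,"ax":0,"ay":0,"az":0},{"jaw":1,"tx":0,"ty":0,"tz":0,"ax":0,"ay":0,"az":0},{"jaw":1,"tx":0,"ty":0,"tz":0,"ax":0,"ay":0,"az":0},{"jaw":1,"tx":0,"ty":0,"tz":0,"ax":0,"ay":0,"az":0},{"jaw":1,"tx":0,"ty":0,"tz":3,"ax":0,"ay":0,"az":0},{"jaw":1,"tx":0,"ty":0,"tz":8,"ax":0,"ay":0,"az":0},{"jaw":1,"tx":0,"ty":0,"tz":13,"ax":0,"ay":0,"az":0},{"jaw":1,"tx":0,"ty":0,"tz":17,"ax":0,"ay":0,"az":0},{"jaw":1,"tx":0,"ty":0,"tz":17,"ax":0,"ay":0,"az":0}]'
python3 - <<'E'
from h import *
im=snap('scene','scene3'); C=cloud(im); C[im['depth']==0]=9; M=tomag(C)*1000
hsv=cv2.cvtColor(im['pixels'],cv2.COLOR_BGR2HSV)
for n,lo,hi in (('o',(5,130,60),(20,255,255)),('b',(105,120,40),(125,255,255)),('g',(50,120,40),(85,255,255))):
    k=(cv2.inRange(hsv,lo,hi)>0)&(abs(M[...,0])<40)&(abs(M[...,1])<170)&(M[...,2]>110)&(M[...,2]<145); P=M[k]
    from scipy.optimize import least_squares
    s=least_squares(lambda c:np.linalg.norm(P-c,axis=1)-17,P.mean(0)-[0,0,10],loss='soft_l1'); print(n,k.sum(),s.x.round(1))
b=im['pixels'][150:390,150:450]; cv2.imwrite('pics/c3.png',cv2.resize(b,None,fx=2.4,fy=2.4))
s=plan([-.085,-.260,.2],0); print(s)
E
```

```text
clock: 8.0
position: [0.5875, 0.0534, 0.2346]
ee_rot: [-0.295, 0.579, 0.721, 0.242]
contact_force: [0.1, 0.1, -1.0]
width: 0.0855
gripper_force: 0.0
o 191 [  1.3  38.  116.8]
b 174 [   2.5 -118.8  116.5]
g 122 [  2.8 139.6 116.9]
(array([ -1.93, -31.23,  -5.11]), array([-43.9,  -9.3,  -0. ]), array([ 0.5674, -0.2589,  0.1813]))
```

View pics/c3.png

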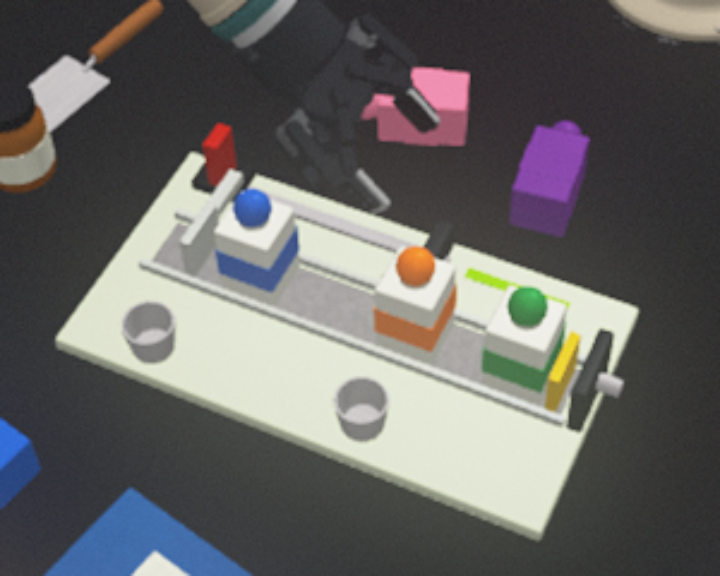

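The bottle stands in line at about y = 38 mm, its orange ball at crop (415,267) between blue and green. Now I'll shut the gripper and go behind the red tab.

```bash
python3 -m pendant '[{"jaw":-1,"tx":-2.2,"ty":-29.8,"tz":-2,"ax":-43.9,"ay":-9.3,"az":0},{"jaw":-1,"tx":-2.2,"ty":-29.8,"tz":-2,"ax":-43.9,"ay":-9.3,"az":0},{"jaw":-1,"tx":-2.2,"ty":-29.8,"tz":-2,"ax":-43.9,"ay":-9.3,"az":0},{"jaw":-1,"tx":-2.2,"ty":-29.8,"tz":-2,"ax":-43.9,"ay":-9.3,"az":0},{"jaw":-1,"tx":-2.2,"ty":-29.8,"tz":-2,"ax":-43.9,"ay":-9.3,"az":0},{"jaw":-1,"tx":-2.2,"ty":-29.8,"tz":-2,"ax":-43.9,"ay":-9.3,"az":0},{"jaw":-1,"tx":-2.2,"ty":-29.8,"tz":-2,"ax":-43.9,"ay":-9.3,"az":0},{"jaw":-1,"tx":-2.2,"ty":-29.8,"tz":-2,"ax":-43.9,"ay":-9.3,"az":0},{"jaw":-1,"tx":-2.2,"ty":-29.8,"tz":-2,"ax":-43.9,"ay":-9.3,"az":0}]'
python3 - <<'E'
from h import *
p,r=tool(); print(tomag(p), plan([-.085,-.250,.055+.0187],0)); im=snap('top','top4')
E
```

```text
clock: 9.18
position: [0.5645, -0.2435, 0.2111]
ee_rot: [-0.002, 0.627, 0.779, -0.0]
contact_force: [-0.0, -0.8, -0.8]
width: 0.0001
gripper_force: 0.0
[-0.08455648 -0.24442924  0.2110834 ] (array([  0.08,  -0.55, -15.61]), array([-0.1, -0.2,  0.1]), array([ 0.5652, -0.2491,  0.055 ]))
```

```bash
python3 -m pendant '[{"jaw":-1,"tx":0.1,"ty":-0.5,"tz":-4,"ax":0,"ay":0,"az":0},{"jaw":-1,"tx":0.1,"ty":-0.5,"tz":-8,"ax":0,"ay":0,"az":0},{"jaw":-1,"tx":0.1,"ty":-0.5,"tz":-12,"ax":0,"ay":0,"az":0},{"jaw":-1,"tx":0.1,"ty":-0.5,"tz":-15,"ax":0,"ay":0,"az":0},{"jaw":-1,"tx":0.1,"ty":-0.5,"tz":-15.6,"ax":0,"ay":0,"az":0},{"jaw":-1,"tx":0.1,"ty":-0.5,"tz":-15.6,"ax":0,"ay":0,"az":0}]'
python3 - <<'E'
from h import *
p,r=tool(); print(tomag(p))
for y in (-.224,-.150,-.05,-.035,-.033): print(y,((tow([-.085,y,.055])-p)*100).round(2))
E
```

```text
clock: 9.98
position: [0.5658, -0.2494, 0.0558]
ee_rot: [-0.001, 0.628, 0.778, -0.0]
contact_force: [0.9, -0.0, -0.3]
width: -0.0001
gripper_force: 0.0
[-0.08447092 -0.25039023  0.05579808]
-0.224 [-0.62  2.57 -0.08]
-0.15 [-2.2   9.8  -0.08]
-0.05 [-4.33 19.57 -0.08]
-0.035 [-4.65 21.03 -0.08]
-0.033 [-4.69 21.23 -0.08]
```

```bash
python3 -m pendant '[{"jaw":-1,"tx":-0.2,"ty":1,"tz":0,"ax":0,"ay":0,"az":0},{"jaw":-1,"tx":-0.4,"ty":1.75,"tz":0,"ax":0,"ay":0,"az":0},{"jaw":-1,"tx":-0.5,"ty":2.2,"tz":0,"ax":0,"ay":0,"az":0},{"jaw":-1,"tx":-0.6,"ty":2.6,"tz":0,"ax":0,"ay":0,"az":0},{"jaw":-1,"tx":-0.7,"ty":3,"tz":0,"ax":0,"ay":0,"az":0},{"jaw":-1,"tx":-0.8,"ty":3.5,"tz":0,"ax":0,"ay":0,"az":0},{"jaw":-1,"tx":-0.9,"ty":4,"tz":0,"ax":0,"ay":0,"az":0},{"jaw":-1,"tx":-1,"ty":4.5,"tz":0,"ax":0,"ay":0,"az":0},{"jaw":-1,"tx":-1.1,"ty":5,"tz":0,"ax":0,"ay":0,"az":0},{"jaw":-1,"tx":-1.2,"ty":5.5,"tz":0,"ax":0,"ay":0,"az":0}]'
python3 - <<'E'
from h import *
p,r=tool(); print(tomag(p))
im=snap('top','top5'); C=cloud(im); C[im['depth']==0]=9; M=tomag(C)*1000
hsv=cv2.cvtColor(im['pixels'],cv2.COLOR_BGR2HSV); k=(abs(M[...,0])<27)&(abs(M[...,1])<240)&(M[...,2]>60)&(M[...,2]<74)
P=M[k];print('pusher',np.percentile(P[P[:,1]<-80],[3,97],0).round(1) )
E
```

```text
clock: 11.22
position: [0.5535, -0.1943, 0.0555]
ee_rot: [-0.001, 0.628, 0.778, -0.0]
contact_force: [-0.3, -6.4, 3.8]
width: -0.0002
gripper_force: 3.2
[-0.08480938 -0.19394744  0.05551536]
pusher [[ -25.9 -155.1   61.8]
 [  23.2  -91.2   73. ]]
```

```bash
python3 -m pendant '[{"jaw":-1,"tx":-0.1,"ty":0.5,"tz":0,"ax":0,"ay":0,"az":0},{"jaw":-1,"tx":-0.2,"ty":1,"tz":0,"ax":0,"ay":0,"az":0},{"jaw":-1,"tx":-0.3,"ty":1.5,"tz":0,"ax":0,"ay":0,"az":0},{"jaw":-1,"tx":-0.4,"ty":2,"tz":0,"ax":0,"ay":0,"az":0},{"jaw":-1,"tx":-0.55,"ty":2.5,"tz":0,"ax":0,"ay":0,"az":0},{"jaw":-1,"tx":-0.65,"ty":3,"tz":0,"ax":0,"ay":0,"az":0},{"jaw":-1,"tx":-0.75,"ty":3.5,"tz":0,"ax":0,"ay":0,"az":0},{"jaw":-1,"tx":-0.85,"ty":4,"tz":0,"ax":0,"ay":0,"az":0},{"jaw":-1,"tx":-1,"ty":4.5,"tz":0,"ax":0,"ay":0,"az":0},{"jaw":-1,"tx":-1.1,"ty":5,"tz":0,"ax":0,"ay":0,"az":0}]'
python3 -m pendant '[{"jaw":-1,"tx":-0.1,"ty":0.5,"tz":0,"ax":0,"ay":0,"az":0},{"jaw":-1,"tx":-0.2,"ty":1,"tz":0,"ax":0,"ay":0,"az":0},{"jaw":-1,"tx":-0.3,"ty":1.5,"tz":0,"ax":0,"ay":0,"az":0},{"jaw":-1,"tx":-0.4,"ty":2,"tz":0,"ax":0,"ay":0,"az":0},{"jaw":-1,"tx":-0.55,"ty":2.5,"tz":0,"ax":0,"ay":0,"az":0},{"jaw":-1,"tx":-0.65,"ty":3,"tz":0,"ax":0,"ay":0,"az":0},{"jaw":-1,"tx":-0.75,"ty":3.5,"tz":0,"ax":0,"ay":0,"az":0},{"jaw":-1,"tx":-0.85,"ty":4,"tz":0,"ax":0,"ay":0,"az":0},{"jaw":-1,"tx":-1,"ty":4.5,"tz":0,"ax":0,"ay":0,"az":0},{"jaw":-1,"tx":-1.1,"ty":5,"tz":0,"ax":0,"ay":0,"az":0}]'
python3 - <<'E'
from h import *
p,r=tool(); print(tomag(p)); im=snap('scene','scene5')
b=im['pixels'][150:390,150:450]; cv2.imwrite('pics/c5.png',cv2.resize(b,None,fx=2.4,fy=2.4))
E
```

```text
clock: 12.52
position: [0.5426, -0.1447, 0.0554]
ee_rot: [-0.001, 0.628, 0.778, -0.001]
contact_force: [0.3, -6.0, 3.0]
width: -0.0
gripper_force: 3.2
clock: 13.78
position: [0.5317, -0.0946, 0.0555]
ee_rot: [-0.001, 0.628, 0.778, -0.0]
contact_force: [0.4, -7.0, 2.1]
width: 0.0001
gripper_force: 3.5
[-0.08477863 -0.09195925  0.05545576]
```

View pics/c5.png

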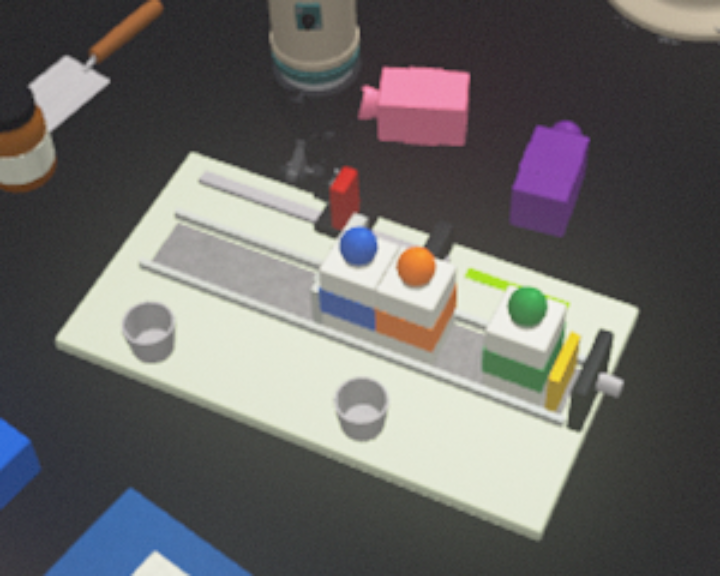

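Blue (358,245) and orange (416,267) are standing together and moving well, and green (527,305) hasn't moved. About 59 mm remains.

```bash
python3 -m pendant '[{"jaw":-1,"tx":-0.1,"ty":0.5,"tz":0,"ax":0,"ay":0,"az":0},{"jaw":-1,"tx":-0.2,"ty":1,"tz":0,"ax":0,"ay":0,"az":0},{"jaw":-1,"tx":-0.3,"ty":1.5,"tz":0,"ax":0,"ay":0,"az":0},{"jaw":-1,"tx":-0.4,"ty":2,"tz":0,"ax":0,"ay":0,"az":0},{"jaw":-1,"tx":-0.55,"ty":2.5,"tz":0,"ax":0,"ay":0,"az":0},{"jaw":-1,"tx":-0.65,"ty":3,"tz":0,"ax":0,"ay":0,"az":0},{"jaw":-1,"tx":-0.75,"ty":3.5,"tz":0,"ax":0,"ay":0,"az":0},{"jaw":-1,"tx":-0.85,"ty":4,"tz":0,"ax":0,"ay":0,"az":0},{"jaw":-1,"tx":-1,"ty":4.5,"tz":0,"ax":0,"ay":0,"az":0},{"jaw":-1,"tx":-1.05,"ty":4.8,"tz":0,"ax":0,"ay":0,"az":0}]'
python3 -m pendant '[{"jaw":-1,"tx":0,"ty":0.1,"tz":0,"ax":0,"ay":0,"az":0},{"jaw":-1,"tx":-0.05,"ty":0.2,"tz":0,"ax":0,"ay":0,"az":0},{"jaw":-1,"tx":-0.05,"ty":0.3,"tz":0,"ax":0,"ay":0,"az":0},{"jaw":-1,"tx":-0.1,"ty":0.4,"tz":0,"ax":0,"ay":0,"az":0},{"jaw":-1,"tx":-0.1,"ty":0.5,"tz":0,"ax":0,"ay":0,"az":0},{"jaw":-1,"tx":-0.1,"ty":0.5,"tz":0,"ax":0,"ay":0,"az":0}]'
python3 -c "
from h import *
print(tomag(tool()[0]))"
```

```text
clock: 15.08
position: [0.5213, -0.0471, 0.0554]
ee_rot: [-0.001, 0.627, 0.779, -0.001]
contact_force: [1.1, -7.6, 3.1]
width: -0.0001
gripper_force: 4.3
clock: 15.82
position: [0.5204, -0.0428, 0.0555]
ee_rot: [-0.0, 0.627, 0.779, -0.001]
contact_force: [1.8, -9.8, 3.3]
width: 0.0001
gripper_force: 4.9
[-0.08476876 -0.03890501  0.05546353]
```

Only millimetres are left, so I'll take small steps and watch the force.

```bash
python3 -m pendant '[{"jaw":-1,"tx":0,"ty":0.1,"tz":0,"ax":0,"ay":0,"az":0},{"jaw":-1,"tx":-0.05,"ty":0.2,"tz":0,"ax":0,"ay":0,"az":0},{"jaw":-1,"tx":-0.05,"ty":0.3,"tz":0,"ax":0,"ay":0,"az":0},{"jaw":-1,"tx":-0.05,"ty":0.3,"tz":0,"ax":0,"ay":0,"az":0}]'
python3 -m pendant '[{"jaw":-1,"tx":0,"ty":0.1,"tz":0,"ax":0,"ay":0,"az":0},{"jaw":-1,"tx":0,"ty":0.1,"tz":0,"ax":0,"ay":0,"az":0},{"jaw":-1,"tx":0,"ty":0.1,"tz":0,"ax":0,"ay":0,"az":0}]'
python3 -c "
from h import *
print(tomag(tool()[0]))"
```

```text
clock: 16.32
position: [0.5198, -0.04, 0.0555]
ee_rot: [-0.0, 0.627, 0.779, -0.001]
contact_force: [0.5, -10.9, 3.2]
width: -0.0
gripper_force: 5.2
clock: 16.7
position: [0.5196, -0.0392, 0.0555]
ee_rot: [-0.001, 0.627, 0.779, -0.002]
contact_force: [0.8, -11.2, 2.6]
width: -0.0001
gripper_force: 5.4
[-0.08479704 -0.03515884  0.05545307]
```

```bash
python3 -m pendant '[{"jaw":-1,"tx":0,"ty":0.1,"tz":0,"ax":0,"ay":0,"az":0},{"jaw":-1,"tx":0,"ty":0.1,"tz":0,"ax":0,"ay":0,"az":0},{"jaw":-1,"tx":0,"ty":0.1,"tz":0,"ax":0,"ay":0,"az":0}]'
python3 -m pendant '[{"jaw":-1,"tx":0,"ty":0.1,"tz":0,"ax":0,"ay":0,"az":0},{"jaw":-1,"tx":0,"ty":0.1,"tz":0,"ax":0,"ay":0,"az":0},{"jaw":-1,"tx":0,"ty":0.1,"tz":0,"ax":0,"ay":0,"az":0}]'
python3 -c "
from h import *
print(tomag(tool()[0]))"
```

```text
clock: 17.08
position: [0.5194, -0.0383, 0.0555]
ee_rot: [-0.001, 0.627, 0.779, -0.002]
contact_force: [-0.2, -11.6, 3.7]
width: -0.0
gripper_force: 5.6
clock: 17.45
position: [0.5192, -0.0374, 0.0555]
ee_rot: [-0.001, 0.627, 0.779, -0.002]
contact_force: [-0.2, -11.7, 5.2]
width: -0.0
gripper_force: 5.7
[-0.08479145 -0.03337353  0.05548431]
```

```bash
python3 -m pendant '[{"jaw":-1,"tx":0,"ty":0.1,"tz":0,"ax":0,"ay":0,"az":0},{"jaw":-1,"tx":0,"ty":0.1,"tz":0,"ax":0,"ay":0,"az":0},{"jaw":-1,"tx":0,"ty":0.1,"tz":0,"ax":0,"ay":0,"az":0}]'
python3 -m pendant '[{"jaw":-1,"tx":0,"ty":0.1,"tz":0,"ax":0,"ay":0,"az":0},{"jaw":-1,"tx":0,"ty":0.1,"tz":0,"ax":0,"ay":0,"az":0},{"jaw":-1,"tx":0,"ty":0.1,"tz":0,"ax":0,"ay":0,"az":0}]'
python3 -c "
from h import *
print(tomag(tool()[0]))"
```

```text
clock: 17.82
position: [0.519, -0.0365, 0.0555]
ee_rot: [-0.001, 0.627, 0.779, -0.002]
contact_force: [-1.7, -11.6, 4.5]
width: 0.0004
gripper_force: 5.9
clock: 18.2
position: [0.5189, -0.0361, 0.0555]
ee_rot: [-0.0, 0.627, 0.779, -0.003]
contact_force: [-0.2, -13.9, 4.7]
width: 0.0002
gripper_force: 6.8
[-0.0847813  -0.03205709  0.0555033 ]
```

```bash
python3 -m pendant '[{"jaw":-1,"tx":0,"ty":0.1,"tz":0,"ax":0,"ay":0,"az":0},{"jaw":-1,"tx":0,"ty":0.1,"tz":0,"ax":0,"ay":0,"az":0},{"jaw":-1,"tx":0,"ty":0.1,"tz":0,"ax":0,"ay":0,"az":0}]'
python3 -c "
from h import *
print(tomag(tool()[0]))"
```

```text
clock: 18.58
position: [0.5189, -0.0361, 0.0555]
ee_rot: [0.0, 0.627, 0.779, -0.003]
contact_force: [-2.1, -17.5, 4.0]
width: -0.0
gripper_force: 8.3
[-0.08475636 -0.03202698  0.05552045]
```

The tool has stopped and the force is rising (17.5 N), so the slide is at its end stop. I'll back off and retreat.

```bash
python3 -m pendant '[{"jaw":-1,"tx":0,"ty":-0.3,"tz":0,"ax":0,"ay":0,"az":0},{"jaw":-1,"tx":0.2,"ty":-1,"tz":0,"ax":0,"ay":0,"az":0},{"jaw":-1,"tx":0.6,"ty":-3,"tz":0,"ax":0,"ay":0,"az":0},{"jaw":-1,"tx":0.6,"ty":-3,"tz":5,"ax":0,"ay":0,"az":0},{"jaw":-1,"tx":0.6,"ty":-3,"tz":10,"ax":0,"ay":0,"az":0},{"jaw":-1,"tx":-2,"ty":-8,"tz":14,"ax":0,"ay":0,"az":0},{"jaw":-1,"tx":-6,"ty":-12,"tz":16,"ax":0,"ay":0,"az":0},{"jaw":-1,"tx":-10,"ty":-16,"tz":16,"ax":0,"ay":0,"az":0},{"jaw":-1,"tx":-10,"ty":-16,"tz":16,"ax":0,"ay":0,"az":0},{"jaw":-1,"tx":-10,"ty":-16,"tz":16,"ax":0,"ay":0,"az":0}]'
python3 - <<'E'
from h import *
im=snap('top','top6'); C=cloud(im); C[im['depth']==0]=9; M=tomag(C)*1000
def bx(n,xl,yl,zl):
    k=(M[...,0]>xl[0])&(M[...,0]<xl[1])&(M[...,1]>yl[0])&(M[...,1]<yl[1])&(M[...,2]>zl[0])&(M[...,2]<zl[1])
    P=M[k]; print(n,k.sum(),np.percentile(P,3,0).round(1),np.percentile(P,97,0).round(1))
bx('tab',(-110,-60),(-60,20),(82,96)); bx('row',(-40,40),(-60,190),(98,112)); bx('pad',(-40,40),(150,192),(60,74))
im=snap('scene','scene6'); b=im['pixels'][150:390,150:450]; cv2.imwrite('pics/c6.png',cv2.resize(b,None,fx=2.4,fy=2.4))
E
```

```text
clock: 19.82
position: [0.4195, -0.1924, 0.2151]
ee_rot: [-0.002, 0.628, 0.778, 0.0]
contact_force: [0.3, -0.6, 0.4]
width: 0.0001
gripper_force: 0.0
tab 78 [-99.6 -21.   83.3] [-70.8  -6.4  93.2]
row 903 [-26.3  19.8  98.8] [ 25.5 174.3 107.7]
pad 54 [-26.9 165.4  62.1] [ 24.3 187.3  73.2]
```

View pics/c6.png

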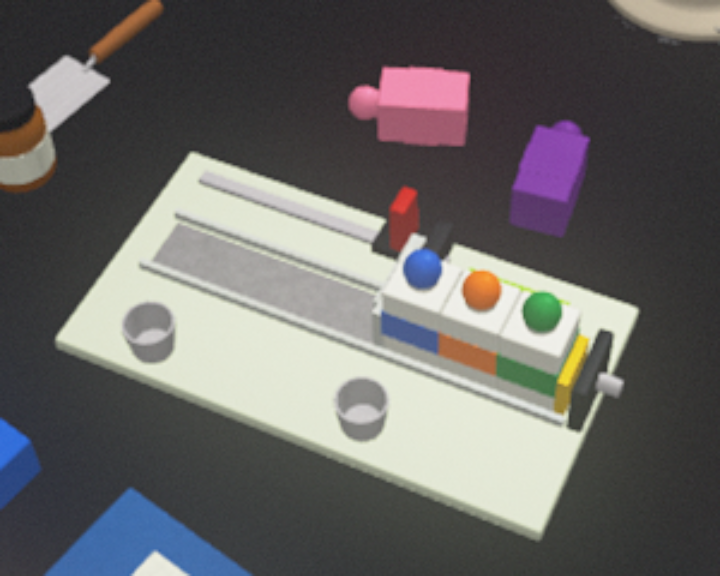

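The row is closed and upright: blue (423,268), orange (481,290) and green (542,312) against the yellow pad. The tab is at y ≈ -14 mm, which is the end stop, and the pad is pressed in about 8 mm.

```bash
python3 -c "
from rig import manip
print(manip.sign_off())"
```

```text
the job is handed in; nothing more can be done
None
```

The orange bottle stands between its neighbours, the slide was pressed gently to its end stop (about 18 N at most), the closed row is clamped with the pad in about 8 mm, and the job is handed in; no verdict was returned.

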